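# Close a tube cassette and unlatch it from its dock

## Task

Of the two tube cassettes latched in the bench docks, one has its lid standing open: gently lower that lid until it is fully closed, then pinch the cassette's two side catches together and lift the cassette straight up out of its dock. Finish while still holding it by the pinched catches, level, lid shut, with its underside about 10 cm above the seat of its dock; do not put it down or let go. Leave the other cassette and everything else on the bench alone.

Things in the scene. Friction and masses are not known exactly. Their poses are not given: they have to be found in the camera images.
- cassette: cassette with the open lid: white box of blue-capped tubes, 120 mm long (x), 61 mm wide (y) at its 4 corner shoulders, waist between them 38 mm wide and 84 mm long, 56 mm high without lid, 62 mm with it shut, about 0.25 kg. Origin: centre of underside; z up, x towards the lid's hinge (away from robot). 1.5 mm of play in its dock; rises only 2 mm until both catches are pressed
- dock: dock of this cassette: low white instrument fixed to the bench; aluminium walls 17 mm high (84 mm wide over the side walls) around a seat 50 mm above the bench; lips on the side walls hold the catches' hooks down. Origin on the bench 50 mm under the seat's centre, axes as the cassette; housing x -106 to +74, y -52 to +52 mm
- lid (a joint): the open cassette's lid, rad: 0 closed, grows as it opens, 1.75 fully open (1.57 = lid upright). Its hinge is stiff enough (0.05 N m) that the lid stays where it is left; about 0.5 N at its free end moves it
- lid_hinge (a point): middle of the lid's hinge line (along the cassette's y), at x = +60, z = 56.5 mm in the cassette's frame. The point turns with the lid: x points along the lid from tab to hinge, z out of the lid's outer face
- lid_tab (a point): near the end of the tab on the lid's free edge, 127 mm from the hinge. The lid is a grey plate, 120 mm long from the hinge, 38 mm wide, 5 mm thick (hinge line on its inner face), plus this tab, 22 mm wide, to 129 mm from the hinge. Same axes as lid_hinge
- catch_left (a joint): left (+y) catch of this cassette, m: 0 released, 0.006 pressed fully in towards the cassette's middle; spring 2 N at the start to 4 N fully pressed. Its hook is clear of the dock's lip from about 0.003
- catch_right (a joint): right (-y) catch, the same mirrored
- left_pad (a point): middle of the outer, ribbed face of the left catch at the middle of the long side, 40 mm above the cassette's underside. Grey plate 28 mm wide (x), 4 mm thick, from 3 to 54 mm above the underside; dock walls reach 17 mm above it, so keep fingertips about 25 mm above it. Across both pads: 59 mm released, 47 mm pressed
- right_pad (a point): the same on the right catch
- other_cassette: the other, identical cassette, with its lid closed; origin at the centre of its underside. To be left alone
- other_dock: the identical dock of the other cassette, fixed to the bench
- tube_rack: steel tube rack with blue-capped tubes, 60 x 130 x 95 mm; a bystander, origin at the centre of its underside
- wash_bottle: white wash bottle, 72 mm across, 143 mm high, with a bent spout; a bystander, origin at the centre of its underside
- reagent: amber bottle, 60 mm across, 130 mm high; a bystander, origin at the centre of its underside
- jar: small white jar, 48 mm across, 50 mm high; a bystander, origin at the centre of its underside
- vial: glass vial, 28 mm across, 55 mm high; a bystander, origin at the centre of its underside
- timer: flat white timer, 60 x 60 x 18 mm; a bystander, origin at the centre of its underside
Not all that is in view belongs to the job. Leave any green look-alike of the other_dock alone.

How it is judged:
By the outcome, as a careful person would: the job done as asked, in the order asked, and still so for the second after the job is handed in, while the arm keeps its last pose, push and grip.
It also fails if it takes over 45 s, if anything falls off the work surface, if the arm or the gripper's body presses on something with over 40 N, if the wrist force passes 120 N, or if a joint passes its speed limit or range.

## Robot

A 7-joint arm with a two-finger parallel gripper is mounted at the origin on the work surface. World frame = base frame: x ahead of the robot, y to its left, z up, the work surface at z = 0. Lengths are in m, angles in rad, forces in N, time in s.
With the tool pointing down it reaches from about 0.4 to 0.85 m from the base axis. Payload 4.5 kg.
Tool frame: the origin (TCP) lies at the very end of the fingers, on their centre line; the grasp point (between the pads) lies 19 mm behind it; z points along the fingers, y is the line along which they close (so a half turn about z gives the same grasp; the last joint's range is limited). The gripper opens to 85 mm and grips with 20 to 120 N. Pads are 22 mm wide; open, the fingers measure 114 mm over their backs; the gripper's body (76 mm by 85 mm) begins 54 mm behind the grasp point. The pads swing forward as they close: fully open they stand 13 mm farther back than shut.
Start: joints at [-1.306, 0.689, -0.195, 1.565, 0.157, 0.902, -0.215], TCP at [0.143, 0.608, 0.209] pointing down, gripper open.
Joint ranges: [-3.01, 3.01], [-0.46, 2.08], [-1.47, 1.51], [0.13, 2.56], [-1, 4.14], [0.04, 2.09], [-2.66, 2.66]. Speed limits (rad/s): [2.57, 2.57, 3.14, 3.14, 3.14, 3.14, 3.14].

## Interface

Orientations are given as a unit quaternion [x, y, z, w].
In Python, from bench import ctrl, camera gives the robot as it stands.
- The arm moves only by the tool arm_command, never from a script. Its argument "commands" is a list of rows, each an object of numbers: "grip": the opening, from 0 (shut) to 1 (fully open); "dx", "dy", "dz": the shift along the tool's x, y, z in m; "rx", "ry", "rz": the turn, a rotation vector about the tool's x, y, z in rad. A call has 1 to 20 rows; each row shifts and turns the commanded pose from where the row before left it, along the tool's axes as they then stand; what a row does not reach is not made up. A row lasts 1/12 s, in which the tool goes at most 41.7 mm and 7.16 degrees, less where a joint would pass 70% of its speed; a pose out of reach is approached as far as the arm can. A call with a gripper value outside its range is refused whole. The fingers move at their own pace and stop on an object; "grip_force" is the grip in N (left out, the last holds). Time passes only in rows, so rows that do not move let the fingers close. It gives the time, the measured TCP pose, the force and the opening at its end, in the units of the state.
- ctrl.sense(): the state, without advancing time (a new reading comes with each control period).
- camera(name): name is "scene" or "top" or "wrist"; returns a dict with "frame" (400x640x3 uint8, red, green, blue), "range_z" (400x640 float32, m along the optical axis (not along the pixel's ray), 0 where there is no reading), "fx", "fy", "cx", "cy" (pixels), "view" (4x4, takes a point from world to camera coordinates); the wrist camera has in their place "mount" (4x4, takes a point from camera to tool coordinates, whose origin is the TCP and whose axes are the flange's). Camera axes: x right, y up, looking along -z (the intrinsics and any distortion apply to the point x, -y, -z); pixel columns grow to the right and rows downward; lengths in m; the calibration is good to about 2 mm. A picture is of the moment at which its call begins: read the wrist's pose just before it.
- ctrl.close_job(): hands the job in, once; it reports no verdict.
The state is a dict: "time": time; "joints": joint angles; "joint_velocities": joint speeds; "effort": joint torques, N m; "position": TCP position; "tool_rot": TCP orientation; "ft_force": force on the tool from outside, world axes, zero at the start; "ft_torque": the same for the moment, N m; "finger_gap": finger opening in m.
Only numpy, scipy, OpenCV 4.12 (cv2) and the standard library are available. Lean on these libraries where they do the work, as an engineer would, in place of code of your own. Each camera call takes 0.05 s, during which the arm holds its last target. There are 200 camera calls.

## Working session

There is one attempt and no reset: what is moved stays moved. The work goes in short steps, Python scripts to look and compute and a tool call to move; the robot and the scene stay as the last step left them, time stands still between calls to the robot, and variables do not carry over. Pictures are saved under pics/ and viewed, on a budget of 10 in all, crops included, one or two more only if the job needs it, and the job is handed in when it is done.

Besides the shell and the picture viewer there is one more tool, called after ">>>" as name(argument=value, ...), one argument or row to a line, values as JSON. arm_command: Moves the arm, as the interface text tells. Its arguments: {"type":"object","properties":{"commands":{"type":"array","items":{"type":"object","properties":{"grip":{"type":"number"},"dx":{"type":"number"},"dy":{"type":"number"},"dz":{"type":"number"},"rx":{"type":"number"},"ry":{"type":"number"},"rz":{"type":"number"}}}},"grip_force":{"type":"number"}},"required":["commands"]}

```bash
ls; mkdir -p pics
cat > h.py <<'E'
import numpy as np, cv2
from bench import ctrl, camera
from scipy.spatial.transform import Rotation as R
def world(c, T=None):
    """range image -> world points (H,W,3)"""
    d=c["range_z"]; v,u=np.mgrid[:d.shape[0],:d.shape[1]]
    P=np.stack([(u-c["cx"])/c["fx"]*d,-(v-c["cy"])/c["fy"]*d,-d,np.ones_like(d)],-1)
    M=np.linalg.inv(c["view"]) if "view" in c else T@c["mount"]
    W=(P@M.T)[...,:3]; W[d==0]=np.nan; return W
def tool(s):
    T=np.eye(4); T[:3,:3]=R.from_quat(s["tool_rot"]).as_matrix(); T[:3,3]=s["position"]; return T
def save(n,im): cv2.imwrite("pics/"+n,im[...,::-1])
E
python3 - <<'E'
from h import *
s=ctrl.sense(); print(s["time"],s["position"],s["tool_rot"],s["finger_gap"])
for n in("scene","top"):
    c=camera(n); save(n+".png",c["frame"]); np.savez(n+".npz",**c); print(n,[k for k in c],c["fx"],(c["range_z"]>0).mean())
    print(np.linalg.inv(c["view"]).round(3))
E
```

```text
pics
0.0 [0.14281622 0.60772129 0.20785335] [ 1.15080778e-01  9.93355673e-01 -9.57554656e-04 -6.25835745e-05] 0.08563921129181819
scene ['frame', 'range_z', 'fx', 'fy', 'cx', 'cy', 'view'] 421.8416218205112 0.99597265625
[[ 0.288 -0.628  0.723  1.284]
 [ 0.958  0.183 -0.222 -0.225]
 [ 0.007  0.757  0.654  0.805]
 [ 0.     0.     0.     1.   ]]
top ['frame', 'range_z', 'fx', 'fy', 'cx', 'cy', 'view'] 438.50245983018954 0.99600390625
[[-0.013  0.999 -0.038  0.46 ]
 [-1.    -0.014 -0.011 -0.012]
 [-0.011  0.038  0.999  1.299]
 [ 0.     0.     0.     1.   ]]
```

View pics/scene.png

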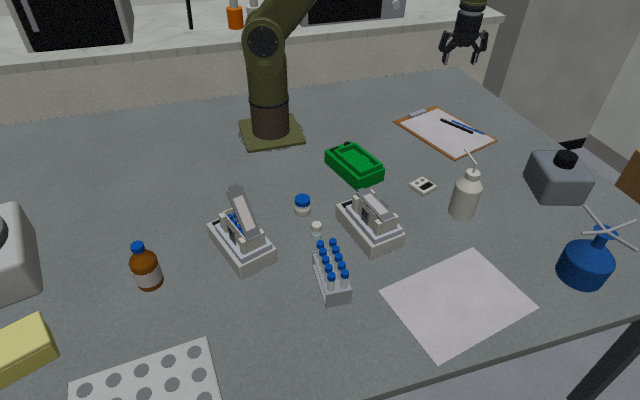

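View pics/top.png

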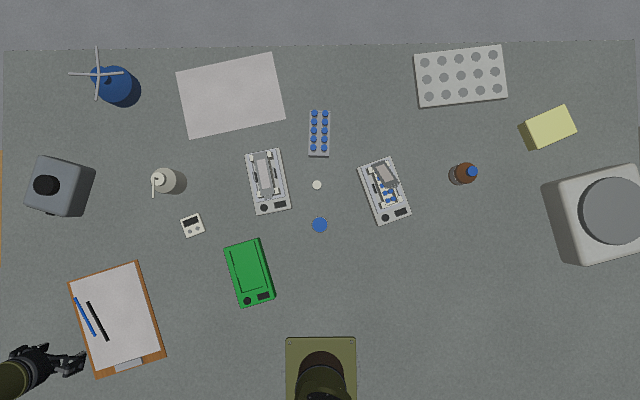

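Candidates: the white dock with a tilted lid at top (384,187) / scene (242,232); the white dock with a closed lid at top (267,180) / scene (372,215); and the green look-alike at top (250,272). I choose the first, and I'll check it in a crop while measuring.

Run:
```python
from h import *
t=dict(np.load("top.npz")); s=dict(np.load("scene.npz"))
a=cv2.resize(t["frame"][140:240,340:430],None,fx=4,fy=4,interpolation=2)
b=cv2.resize(s["frame"][175:285,195:290],None,fx=4,fy=4,interpolation=2)
h=max(a.shape[0],b.shape[0]); im=np.zeros((h,a.shape[1]+b.shape[1],3),np.uint8); im[:a.shape[0],:a.shape[1]]=a; im[:b.shape[0],a.shape[1]:]=b
save("crop.png",im)
W=world(t); ws=world(s)
print("bench z",np.nanmedian(W[230:260,400:450,2]),np.nanmedian(ws[290:310,200:260,2]))
for n,(u0,u1,v0,v1) in dict(target=(350,420,145,235),other=(235,300,140,225)).items():
    Q=W[v0:v1,u0:u1]; m=(Q[...,2]>.025)
    xy=Q[m][:,:2].astype(np.float32); r=cv2.minAreaRect(xy); print(n,r, np.nanmax(Q[...,2]))
    m2=m&(Q[...,2]<.072); print(' low',cv2.minAreaRect(Q[m2][:,:2].astype(np.float32)))
# scene cloud of target
Q=ws[175:285,195:290].reshape(-1,3); Q=Q[(Q[:,2]>.03)]
print(cv2.minAreaRect(Q[Q[:,2]<.072][:,:2].astype(np.float32)))
H=Q[Q[:,2]>.118]; print(len(H),H.mean(0),H.max(0),H.min(0)); i=H[:,2].argmax(); print(H[i])
U,S,V=np.linalg.svd(H-np.median(H,0),full_matrices=False); print(S/len(H)**.5,V)
```

```text
bench z -5.174485418657504e-05 8.037032152435897e-05
target ((0.5247672200202942, -0.18876345455646515), (0.1817166805267334, 0.10513234883546829), 19.116615295410156) 0.21551228236854847
 low ((0.5247672200202942, -0.18876345455646515), (0.1817166805267334, 0.10513234883546829), 19.116615295410156)
other ((0.5567430257797241, 0.1446339190006256), (0.18116389214992523, 0.10503958910703659), 10.880614280700684) 0.11996598149633741
 low ((0.5567430257797241, 0.1446339190006256), (0.18116389214992523, 0.10503958910703659), 10.880614280700684)
((0.5270929336547852, -0.18863631784915924), (0.18153150379657745, 0.10489816963672638), 19.562837600708008)
839 [ 0.56160933 -0.17661162  0.16464941] [ 0.60217076 -0.1470393   0.21232209] [ 0.52210945 -0.20421674  0.11883317]
[ 0.52984927 -0.19741169  0.21232209]
[0.03327455 0.01102412 0.00178661] [[ 5.78730909e-01  2.00210501e-01 -7.90560744e-01]
 [ 3.26730652e-01 -9.45117481e-01 -1.68636330e-04]
 [-7.47206542e-01 -2.58202833e-01 -6.12383607e-01]]
```

View pics/crop.png

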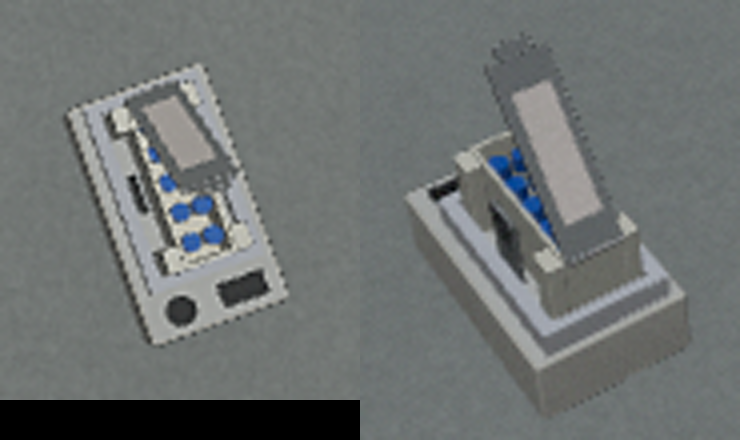

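The crop confirms it: in the top view the lid leans up over the far end, with open tubes visible in front of it. In the scene view the lid stands at about 52°, with its hinge away from the robot. From the fits, the dock origin is near (0.541, -0.184), yaw 19.1°, lid about 0.91 rad. I'll move over on an arc around the base with the gripper closed.

>>> arm_command(
  commands=[
    {"dz": -0.035,"grip": 0},
    {"dz": -0.035,"grip": 0},
    {"dz": -0.035,"grip": 0},
    {"dx": -0.03,"dy": -0.0156,"grip": 0},
    {"dx": -0.03,"dy": -0.0156,"grip": 0},
    {"dx": -0.03,"dy": -0.0156,"grip": 0},
    {"dx": -0.03,"dy": -0.0156,"grip": 0},
    {"dx": -0.03,"dy": -0.0156,"grip": 0},
    {"dx": -0.03,"dy": -0.0156,"grip": 0},
    {"dx": -0.03,"dy": -0.0156,"grip": 0},
    {"dx": -0.03,"dy": -0.0156,"grip": 0},
    {"dx": -0.03,"dy": -0.0156,"grip": 0},
    {"dx": -0.03,"dy": -0.0156,"grip": 0},
    {"dx": -0.03,"dy": -0.0156,"grip": 0},
    {"dx": -0.03,"dy": -0.0156,"grip": 0},
    {"dx": -0.03,"dy": -0.0156,"grip": 0},
    {"dx": -0.03,"dy": -0.0156,"grip": 0},
  ],
  grip_force=20,
)

```text
invalid input at $.commands[0]: expected keys grip, dx, dy, dz, rx, ry, rz
```

```bash
python3 -c "
from h import *
s=ctrl.sense(); print(s['time'],s['position'],s['joints'],tool(s)[:3,:3].round(3),s['finger_gap'],s['ft_force'])"
```

```text
0.1 [0.1428942  0.60779138 0.20793297] [-1.30618168  0.68993819 -0.1945131   1.56626767  0.1573291   0.90249516
 -0.21512478] [[-0.973  0.229 -0.   ]
 [ 0.229  0.973 -0.002]
 [-0.    -0.002 -1.   ]] 0.08586971596195819 [-0.82997685 -0.36300925 -0.17992323]
```

>>> arm_command(
  commands=[
    {"grip": 0,"dx": 0,"dy": 0,"dz": -0.035,"rx": 0,"ry": 0,"rz": 0},
    {"grip": 0,"dx": 0,"dy": 0,"dz": -0.035,"rx": 0,"ry": 0,"rz": 0},
    {"grip": 0,"dx": 0,"dy": 0,"dz": -0.035,"rx": 0,"ry": 0,"rz": 0},
    {"grip": 0,"dx": -0.03,"dy": -0.0156,"dz": 0,"rx": 0,"ry": 0,"rz": 0},
    {"grip": 0,"dx": -0.03,"dy": -0.0156,"dz": 0,"rx": 0,"ry": 0,"rz": 0},
    {"grip": 0,"dx": -0.03,"dy": -0.0156,"dz": 0,"rx": 0,"ry": 0,"rz": 0},
    {"grip": 0,"dx": -0.03,"dy": -0.0156,"dz": 0,"rx": 0,"ry": 0,"rz": 0},
    {"grip": 0,"dx": -0.03,"dy": -0.0156,"dz": 0,"rx": 0,"ry": 0,"rz": 0},
    {"grip": 0,"dx": -0.03,"dy": -0.0156,"dz": 0,"rx": 0,"ry": 0,"rz": 0},
    {"grip": 0,"dx": -0.03,"dy": -0.0156,"dz": 0,"rx": 0,"ry": 0,"rz": 0},
    {"grip": 0,"dx": -0.03,"dy": -0.0156,"dz": 0,"rx": 0,"ry": 0,"rz": 0},
    {"grip": 0,"dx": -0.03,"dy": -0.0156,"dz": 0,"rx": 0,"ry": 0,"rz": 0},
    {"grip": 0,"dx": -0.03,"dy": -0.0156,"dz": 0,"rx": 0,"ry": 0,"rz": 0},
    {"grip": 0,"dx": -0.03,"dy": -0.0156,"dz": 0,"rx": 0,"ry": 0,"rz": 0},
    {"grip": 0,"dx": -0.03,"dy": -0.0156,"dz": 0,"rx": 0,"ry": 0,"rz": 0},
    {"grip": 0,"dx": -0.03,"dy": -0.0156,"dz": 0,"rx": 0,"ry": 0,"rz": 0},
    {"grip": 0,"dx": -0.03,"dy": -0.0156,"dz": 0,"rx": 0,"ry": 0,"rz": 0},
  ],
  grip_force=20,
)

```text
time: 1.52
position: [0.5027, 0.2982, 0.3133]
tool_rot: [0.115, 0.993, -0.0, -0.0]
ft_force: [-0.3, 0.8, -0.1]
finger_gap: -0.0002
```

```bash
python3 -c "
from h import *
s=ctrl.sense(); print(s['time'],s['position'],s['joints'],tool(s)[:3,:3].round(3),s['finger_gap'],s['ft_force'])"
```

```text
1.5167 [0.50267034 0.29824539 0.31332647] [-0.50329678  0.52576642 -0.18791248  1.54507843  0.10625487  1.08168985
  0.62353616] [[-0.973  0.229 -0.001]
 [ 0.229  0.973 -0.   ]
 [ 0.001 -0.001 -1.   ]] -0.00019337089150007057 [-0.30213727  0.79483989 -0.14277697]
```

>>> arm_command(
  commands=[
    {"grip": 0,"dx": -0.0118,"dy": -0.0352,"dz": 0,"rx": 0,"ry": 0,"rz": 0},
    {"grip": 0,"dx": -0.0118,"dy": -0.0352,"dz": 0,"rx": 0,"ry": 0,"rz": 0},
    {"grip": 0,"dx": -0.0118,"dy": -0.0352,"dz": 0,"rx": 0,"ry": 0,"rz": 0},
    {"grip": 0,"dx": -0.0118,"dy": -0.0352,"dz": 0,"rx": 0,"ry": 0,"rz": 0},
    {"grip": 0,"dx": -0.0118,"dy": -0.0352,"dz": 0,"rx": 0,"ry": 0,"rz": 0},
    {"grip": 0,"dx": -0.0118,"dy": -0.0352,"dz": 0,"rx": 0,"ry": 0,"rz": 0},
    {"grip": 0,"dx": -0.0118,"dy": -0.0352,"dz": 0,"rx": 0,"ry": 0,"rz": 0},
    {"grip": 0,"dx": -0.0118,"dy": -0.0352,"dz": 0,"rx": 0,"ry": 0,"rz": 0},
    {"grip": 0,"dx": -0.0118,"dy": -0.0352,"dz": 0,"rx": 0,"ry": 0,"rz": 0},
    {"grip": 0,"dx": -0.0118,"dy": -0.0352,"dz": 0,"rx": 0,"ry": 0,"rz": 0},
    {"grip": 0,"dx": -0.0118,"dy": -0.0352,"dz": 0,"rx": 0,"ry": 0,"rz": 0},
    {"grip": 0,"dx": -0.0118,"dy": -0.0352,"dz": 0,"rx": 0,"ry": 0,"rz": 0},
    {"grip": 0,"dx": -0.0118,"dy": -0.0352,"dz": 0,"rx": 0,"ry": 0,"rz": 0},
    {"grip": 0,"dx": 0,"dy": 0,"dz": 0,"rx": 0,"ry": 0,"rz": -0.113},
    {"grip": 0,"dx": 0,"dy": 0,"dz": 0,"rx": 0,"ry": 0,"rz": -0.113},
    {"grip": 0,"dx": 0,"dy": 0,"dz": 0,"rx": 0,"ry": 0,"rz": -0.113},
    {"grip": 0,"dx": 0,"dy": 0,"dz": 0,"rx": 0,"ry": 0,"rz": -0.113},
    {"grip": 0,"dx": 0,"dy": 0,"dz": 0,"rx": 0,"ry": 0,"rz": -0.113},
    {"grip": 0,"dx": 0,"dy": 0,"dz": 0,"rx": 0,"ry": 0,"rz": 0},
  ],
  grip_force=20,
)

```text
time: 3.1
position: [0.5461, -0.1808, 0.3132]
tool_rot: [-0.168, 0.986, 0.0, -0.0]
ft_force: [-0.5, 0.2, -0.8]
finger_gap: -0.0002
```

```bash
cat >> h.py <<'E'
def state():
    s=ctrl.sense(); T=tool(s); print("t",s["time"],"p",np.round(s["position"],4),"F",np.round(s["ft_force"],1),"gap",round(s["finger_gap"],4)); print(T[:3,:3].round(3).tolist(), np.round(s["joints"],2)); return s,T
E
python3 -c "
from h import *
s,T=state(); c=camera('wrist'); save('w1.png',c['frame']); np.savez('w1.npz',T=T,**c)
W=world(c,T); print(np.nanmin(W[...,2]),np.nanmax(W[...,2]))
x0=np.array([.541,-.1835]);a=np.radians(19.1);u=np.array([np.cos(a),np.sin(a)]);v=np.array([-u[1],u[0]])
q=(W[...,:2]-x0); X=q@u;Y=q@v;Z=W[...,2]
m=(abs(Y)<.018)&(abs(X)<.08)&(Z>.12)&(Z<.22)
print(m.sum(),'lid', np.polyfit(X[m],Z[m],1) if m.sum()>50 else '')
if m.sum()>50: print(X[m].min(),X[m].max(),Z[m].min(),Z[m].max(),Y[m].min(),Y[m].max())
"
```

```text
t 3.1 p [ 0.5461 -0.1808  0.3132] F [-0.5  0.2 -0.8] gap -0.0002
[[-0.944, -0.331, -0.001], [-0.331, 0.944, 0.001], [0.001, 0.001, -1.0]] [ 0.42  0.52 -0.3   1.57  0.17  1.08  1.98]
-0.7587069978189394 0.43766290709242245
1401 lid [-1.25789715  0.19137655]
-0.019135903582852817 0.05413270639197591 0.1201848325511145 0.2125987001477565 -0.017252243022964683 0.017993969006023906
```

View pics/w1.png

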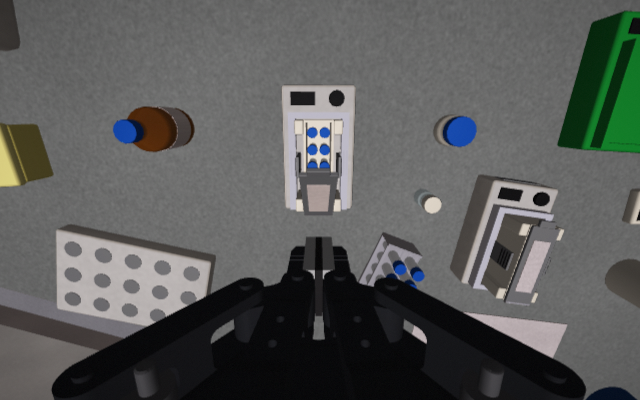

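The wrist view shows the dock squared up with the image at (318,150), with the lid open at (318,192) and the fingers clear above it. I'll refine the dock fit once from here.

```bash
python3 -c "
from h import *
c=dict(np.load('w1.npz')); W=world(c,c['T']); Q=W[80:215,275:360]; m=(Q[...,2]>.03)&(Q[...,2]<.072)
r=cv2.minAreaRect(Q[m][:,:2].astype(np.float32)); print(r)
f=c['frame'].astype(int); 
# catch plates: points 0.09<z<.11, away from waist
x0=np.array([.541,-.1835]);a=np.radians(19.1);u=np.array([np.cos(a),np.sin(a)]);v=np.array([-u[1],u[0]])
q=Q[...,:2]-x0; X=q@u;Y=q@v;Z=Q[...,2]
k=(Z>.098)&(Z<.112)&(abs(X)<.075)
print('body top X',np.percentile(X[k],[0,2,98,100]),'Y',np.percentile(Y[k],[0,1,99,100]))
k2=k&(abs(X)<.012)&(abs(Y)>.02); print('catch Y',np.percentile(Y[k2&(Y>0)],[0,50,100]) if (k2&(Y>0)).any() else '',np.percentile(Y[k2&(Y<0)],[0,50,100]) if (k2&(Y<0)).any() else '')
t=W[80:215,275:360][...,2]; print(np.nanmax(t))
"
```

```text
((0.5232260227203369, -0.18794366717338562), (0.17994636297225952, 0.10429566353559494), 19.17152214050293)
body top X [-0.06103696 -0.06093696  0.05747321  0.06160329] Y [-0.02894487 -0.02849409  0.03127773  0.0316486 ]
catch Y [0.0271463  0.02902662 0.0316486 ] [-0.02855214 -0.02599893 -0.0244907 ]
0.2125987001477565
```

>>> arm_command(
  commands=[
    {"grip": 0,"dx": 0,"dy": 0.0005,"dz": 0.02,"rx": 0,"ry": 0,"rz": 0},
    {"grip": 0,"dx": 0,"dy": 0,"dz": 0.02,"rx": 0,"ry": 0,"rz": 0},
    {"grip": 0,"dx": 0,"dy": 0,"dz": 0.02,"rx": 0,"ry": 0,"rz": 0},
    {"grip": 0,"dx": 0,"dy": 0,"dz": 0.02,"rx": 0,"ry": 0,"rz": 0},
    {"grip": 0,"dx": 0,"dy": 0,"dz": 0.02,"rx": 0,"ry": 0,"rz": 0},
    {"grip": 0,"dx": 0,"dy": 0,"dz": 0.004,"rx": 0,"ry": 0,"rz": 0},
    {"grip": 0,"dx": 0,"dy": 0,"dz": 0.004,"rx": 0,"ry": 0,"rz": 0},
    {"grip": 0,"dx": 0,"dy": 0,"dz": 0.004,"rx": 0,"ry": 0,"rz": 0},
    {"grip": 0,"dx": 0,"dy": 0,"dz": 0.004,"rx": 0,"ry": 0,"rz": 0},
    {"grip": 0,"dx": 0.0028,"dy": 0,"dz": 0.0023,"rx": 0,"ry": 0,"rz": 0},
    {"grip": 0,"dx": 0.0028,"dy": 0,"dz": 0.0023,"rx": 0,"ry": 0,"rz": 0},
    {"grip": 0,"dx": 0.0028,"dy": 0,"dz": 0.0023,"rx": 0,"ry": 0,"rz": 0},
    {"grip": 0,"dx": 0.0026,"dy": 0,"dz": 0.0026,"rx": 0,"ry": 0,"rz": 0},
    {"grip": 0,"dx": 0.0026,"dy": 0,"dz": 0.0026,"rx": 0,"ry": 0,"rz": 0},
    {"grip": 0,"dx": 0.0026,"dy": 0,"dz": 0.0026,"rx": 0,"ry": 0,"rz": 0},
    {"grip": 0,"dx": 0,"dy": 0,"dz": 0,"rx": 0,"ry": 0,"rz": 0},
  ],
  grip_force=20,
)

```text
time: 4.48
position: [0.53, -0.186, 0.1824]
tool_rot: [-0.166, 0.986, 0.0, -0.001]
ft_force: [0.6, 0.1, -0.5]
finger_gap: -0.0004
```

```bash
cat >> h.py <<'E'
X0=np.array([.540,-.1823]); A=np.radians(19.1); u=np.array([np.cos(A),np.sin(A)]); v=np.array([-u[1],u[0]])
def lid(c,T=None):
    W=world(c,T); q=W[...,:2]-X0; X=q@u;Y=q@v;Z=W[...,2]
    return W,X,Y,Z
E
python3 -c "
from h import *
s,T=state(); q=s['position'][:2]-X0; print('tcp cass',q@u,q@v)
c=camera('wrist'); W,X,Y,Z=lid(c,T); 
m=(abs(Y)<.017)&(X>-.09)&(X<.05)&(Z>.108)&(Z<.23); m[235:]=False
print(m.sum()); 
z=camera('scene'); save('s2.png',cv2.resize(z['frame'][150:290,180:320],None,fx=4,fy=4)); W,X,Y,Z=lid(z)
m=(abs(Y)<.017)&(X>0.01)&(X<.05)&(Z>.112)&(Z<.18); print(m.sum(),np.polyfit(X[m],Z[m],1))
"
```

```text
t 4.4833 p [ 0.53   -0.186   0.1824] F [ 0.6  0.1 -0.5] gap -0.0004
[[-0.945, -0.327, -0.001], [-0.327, 0.945, 0.0], [0.001, 0.0, -1.0]] [ 0.42  0.65 -0.27  1.78  0.24  0.74  1.93]
tcp cass -0.010612124578222627 -0.00022825456844147575
363
389 [-1.14419509  0.18416854]
```

View pics/s2.png

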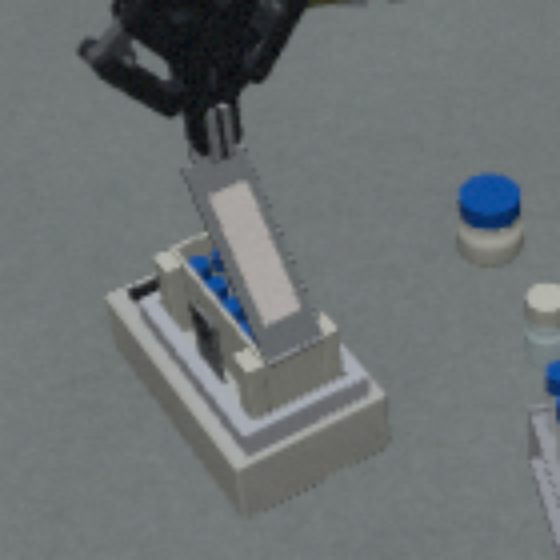

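```bash
python3 -c "
from h import *
s,T=state()
z=camera('scene'); np.savez('s3.npz',**z); W,X,Y,Z=lid(z)
def pr(p):
    q=z['view']@np.r_[p,1]; return (z['cx']+z['fx']*q[0]/-q[2], z['cy']-z['fy']*q[1]/-q[2], -q[2])
print('tcp px',pr(s['position']))
for r in range(176,250,3):
    cs=[234,238,242,246,250]; 
    j=np.argmin(abs(Y[r,180:300]))+180
    print(r,j,'X %.1f Z %.1f'%(X[r,j]*1e3,Z[r,j]*1e3), z['frame'][r,j])
" | head -40
python3 -c "
from h import *
s,T=state()
c=camera('wrist'); f=c['frame']; W,X,Y,Z=lid(c,T); save('w3.png',f); np.savez('w3.npz',T=T,**c)
"
```

```text
t 4.5833 p [ 0.5309 -0.1857  0.1829] F [-0.1 -0.2 -0.2] gap 0.0001
[[-0.945, -0.328, -0.0], [-0.328, 0.945, 0.0], [0.0, 0.0, -1.0]] [ 0.42  0.65 -0.27  1.78  0.24  0.74  1.93]
tcp px (np.float64(234.9079654263128), np.float64(195.43546326321948), np.float64(0.9605920365700047))
176 187 X nan Z nan [116 121 120]
179 187 X -369.7 Z 0.5 [116 122 121]
182 215 X nan Z nan [114 120 120]
185 249 X nan Z nan [108 114 116]
188 236 X 1.1 Z 211.6 [19 24 20]
191 197 X -296.8 Z 1.4 [114 120 120]
194 236 X -4.5 Z 190.2 [ 98 103 105]
197 237 X -1.2 Z 183.6 [167 162 160]
200 205 X nan Z nan [111 116 116]
203 206 X -234.1 Z -0.9 [114 120 118]
206 284 X nan Z nan [114 121 119]
209 207 X nan Z nan [111 117 114]
212 270 X nan Z nan [115 121 121]
215 289 X nan Z nan [114 120 121]
218 246 X 35.2 Z 146.8 [172 168 165]
221 247 X 38.1 Z 139.7 [172 168 166]
224 249 X 45.4 Z 135.5 [175 171 167]
227 250 X 48.8 Z 128.7 [173 169 164]
230 251 X 52.5 Z 122.3 [101 105 105]
233 252 X 58.1 Z 117.7 [101 104 106]
236 253 X 59.9 Z 109.0 [100 105 106]
239 249 X nan Z nan [140 141 142]
242 254 X 58.4 Z 87.1 [106 108 103]
245 254 X 58.3 Z 77.4 [108 107 103]
248 254 X 60.8 Z 70.6 [105 107 100]
t 4.6333 p [ 0.5311 -0.1856  0.183 ] F [-0.3  0.1  0.3] gap -0.0
[[-0.945, -0.328, 0.0], [-0.328, 0.945, 0.0], [-0.0, 0.0, -1.0]] [ 0.42  0.65 -0.27  1.78  0.24  0.74  1.93]
```

View pics/w3.png

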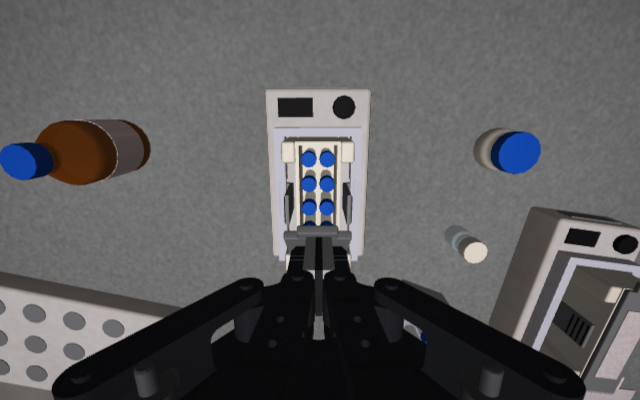

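```bash
python3 -c "
from h import *
c=dict(np.load('w3.npz')); W,X,Y,Z=lid(c,c['T'])
for col in (308,318,328):
  for r in range(220,262,3): print(col,r,(np.array([X[r,col],Y[r,col],Z[r,col]])*1e3).round(1),c['frame'][r,col])
"; cat > /dev/null
```

```text
308 220 [15.2 -9.2 88.5] [84 86 90]
308 223 [14.6 -8.9 98.2] [ 6 20 53]
308 226 [-24.   -5.  203.8] [71 70 72]
308 229 [-23.4  -4.9 206.6] [87 86 87]
308 232 [-21.4  -4.9 205.8] [101 100 103]
308 235 [-19.   -5.  204.2] [88 87 88]
308 238 [-20.6  -4.7 211.8] [55 53 53]
308 241 [-20.3  -4.6 214.9] [53 53 53]
308 244 [-21.   -4.4 219.7] [53 52 52]
308 247 [nan nan nan] [54 54 53]
308 250 [-20.3  -4.3 224.8] [54 53 54]
308 253 [-20.4  -4.2 228.1] [54 53 54]
308 256 [-20.   -4.1 230.2] [54 54 53]
308 259 [-20.7  -3.9 234.5] [54 52 53]
318 220 [27.8  0.2 54.4] [226 217 204]
318 223 [31.3  0.2 54.3] [226 217 205]
318 226 [-24.1   0.4 204. ] [72 70 73]
318 229 [-22.6   0.4 204.6] [87 86 89]
318 232 [-21.3   0.4 205.6] [101 100 102]
318 235 [-19.5   0.4 205.5] [87 85 87]
318 238 [-20.5   0.4 211.7] [10  9  9]
318 241 [-20.8   0.4 215.9] [8 8 8]
318 244 [-20.7   0.4 219.2] [10  8  8]
318 247 [-20.4   0.4 221.9] [7 6 7]
318 250 [-20.7   0.4 225.7] [9 8 9]
318 253 [-20.9   0.4 229.2] [8 6 8]
318 256 [-20.8   0.4 231.9] [10 10 10]
318 259 [-20.7   0.4 234.3] [10  8  8]
328 220 [15.6  9.8 87.4] [91 91 95]
328 223 [14.8  9.5 97.6] [ 7 22 55]
328 226 [-24.6   5.6 205.3] [73 72 73]
328 229 [-23.2   5.6 206.1] [88 86 88]
328 232 [-21.9   5.6 206.9] [101 100 102]
328 235 [-19.1   5.7 204.5] [88 86 89]
328 238 [-20.5   5.5 211.5] [53 53 53]
328 241 [-20.5   5.4 215.3] [53 53 53]
328 244 [-20.8   5.2 219.4] [54 52 53]
328 247 [-20.9   5.1 222.9] [54 53 54]
328 250 [-20.7   5.  225.7] [55 53 53]
328 253 [-20.5   4.9 228.3] [54 52 52]
328 256 [-21.6   4.8 233.4] [54 53 54]
328 259 [-20.9   4.7 234.8] [55 54 54]
```

```bash
python3 -c "
from h import *
c=dict(np.load('w1.npz'));d=c['range_z']; v_,u_=np.mgrid[:400,:640]
P=np.stack([(u_-c['cx'])/c['fx']*d,-(v_-c['cy'])/c['fy']*d,-d,np.ones_like(d)],-1)@c['mount'].T
for col in (308,330):
  for r in range(234,300,4): print(col,r,(P[r,col,:3]*1e3).round(1))
z=dict(np.load('s3.npz')); W,X,Y,Z=lid(z)
for col in (232,236,240):
  for r in range(178,198,2): print(col,r,(np.array([X[r,col],Y[r,col],Z[r,col]])*1e3).round(1),z['frame'][r,col])
"
```

```text
308 234 [-131.7  -17.6  312.6]
308 238 [ 11.2  -4.5 -28.9]
308 242 [ 11.1  -4.3 -33.6]
308 246 [ 10.3  -4.3 -36.4]
308 250 [ 11.1  -4.  -42.4]
308 254 [ 11.6  -3.9 -47.4]
308 258 [ 11.5  -3.7 -51.1]
308 262 [ 11.   -3.7 -53.7]
308 266 [ 10.8  -3.6 -56.8]
308 270 [ 10.9  -3.4 -60.2]
308 274 [ 11.5  -3.3 -64.2]
308 278 [ 12.   -3.2 -68.1]
308 282 [ 11.9  -3.1 -70.5]
308 286 [ 11.9  -3.  -73.3]
308 290 [ 12.1  -2.9 -75.9]
308 294 [ 11.8  -2.8 -77.9]
308 298 [ 12.4  -2.7 -81. ]
330 234 [-132.2   21.5  313.8]
330 238 [ 11.3   6.7 -29.2]
330 242 [ 11.1   6.5 -33.6]
330 246 [ 12.    6.3 -39.9]
330 250 [ 11.    6.2 -42.2]
330 254 [ 11.4   6.  -47. ]
330 258 [ 11.7   5.8 -51.5]
330 262 [ 11.    5.7 -53.7]
330 266 [ 10.7   5.6 -56.6]
330 270 [ 12.3   5.4 -62.7]
330 274 [ 12.3   5.3 -65.6]
330 278 [ 12.5   5.1 -68.9]
330 282 [ 11.5   5.1 -70. ]
330 286 [ 13.    4.9 -74.8]
330 290 [ 11.9   4.9 -75.8]
330 294 [ 12.4   4.7 -78.8]
330 298 [ 12.2   4.7 -80.8]
232 178 [  1.6  -5.3 242.6] [113 118 118]
232 180 [  0.3  -5.4 236.3] [83 84 83]
232 182 [  1.9  -6.8 232.5] [78 84 85]
232 184 [  2.4  -7.7 2
[... 399 characters left out ...]
20.7] [53 54 55]
236 186 [  3.5   0.3 219. ] [48 53 55]
236 188 [  1.1   0.6 211.6] [19 24 20]
236 190 [-11.9   5.3 194.8] [101 102 106]
236 192 [ -7.4   2.7 193.2] [ 95 101 102]
236 194 [ -4.5   0.8 190.2] [ 98 103 105]
236 196 [-4.000e+00 -1.000e-01  1.851e+02] [ 99 104 106]
240 178 [-280.2  134.8    0.4] [108 114 113]
240 180 [-270.5  129.7    1.1] [91 97 96]
240 182 [-265.   126.4   -1.7] [66 69 71]
240 184 [-253.   120.3    1.1] [83 90 90]
240 186 [-16.4  18.2 197.5] [124 129 131]
240 188 [-11.2  15.3 196.4] [100 104 105]
240 190 [ -8.7  13.5 193. ] [ 97 103 104]
240 192 [ -8.4  12.7 187.7] [ 98 102 104]
240 194 [ -3.5  10.  186.4] [102 106 107]
240 196 [  2.1   6.9 185.9] [170 165 162]
```

The camera data from both views shows the fingers physically ending about 26 mm short of the reported TCP. The finger's near face is therefore touching the tab's end edge (wrist row 235), and the lid is at about 0.84 rad. I'll shift 10 mm towards the hinge and continue the arc with that offset.

>>> arm_command(
  commands=[
    {"grip": 0,"dx": -0.01,"dy": 0,"dz": 0,"rx": 0,"ry": 0,"rz": 0},
    {"grip": 0,"dx": 0,"dy": 0,"dz": 0.005,"rx": 0,"ry": 0,"rz": 0},
    {"grip": 0,"dx": 0,"dy": 0,"dz": 0.005,"rx": 0,"ry": 0,"rz": 0},
    {"grip": 0,"dx": 0,"dy": 0,"dz": 0.005,"rx": 0,"ry": 0,"rz": 0},
    {"grip": 0,"dx": 0.0028,"dy": 0,"dz": 0.0026,"rx": 0,"ry": 0,"rz": 0},
    {"grip": 0,"dx": 0.0028,"dy": 0,"dz": 0.0026,"rx": 0,"ry": 0,"rz": 0},
    {"grip": 0,"dx": 0.0028,"dy": 0,"dz": 0.0026,"rx": 0,"ry": 0,"rz": 0},
    {"grip": 0,"dx": 0.0028,"dy": 0,"dz": 0.0026,"rx": 0,"ry": 0,"rz": 0},
    {"grip": 0,"dx": 0.0024,"dy": 0,"dz": 0.0028,"rx": 0,"ry": 0,"rz": 0},
    {"grip": 0,"dx": 0.0024,"dy": 0,"dz": 0.0028,"rx": 0,"ry": 0,"rz": 0},
    {"grip": 0,"dx": 0.0024,"dy": 0,"dz": 0.0028,"rx": 0,"ry": 0,"rz": 0},
    {"grip": 0,"dx": 0.002,"dy": 0,"dz": 0.003,"rx": 0,"ry": 0,"rz": 0},
    {"grip": 0,"dx": 0.002,"dy": 0,"dz": 0.003,"rx": 0,"ry": 0,"rz": 0},
    {"grip": 0,"dx": 0.002,"dy": 0,"dz": 0.003,"rx": 0,"ry": 0,"rz": 0},
    {"grip": 0,"dx": 0.0018,"dy": 0,"dz": 0.0032,"rx": 0,"ry": 0,"rz": 0},
    {"grip": 0,"dx": 0.0018,"dy": 0,"dz": 0.0032,"rx": 0,"ry": 0,"rz": 0},
    {"grip": 0,"dx": 0.0018,"dy": 0,"dz": 0.0032,"rx": 0,"ry": 0,"rz": 0},
    {"grip": 0,"dx": 0,"dy": 0,"dz": 0,"rx": 0,"ry": 0,"rz": 0},
  ],
  grip_force=20,
)

```text
time: 6.18
position: [0.5115, -0.1922, 0.1298]
tool_rot: [-0.166, 0.986, 0.0, -0.001]
ft_force: [0.5, -0.2, 0.4]
finger_gap: -0.0007
```

```bash
python3 -c "
from h import *
s,T=state(); q=s['position'][:2]-X0; print('tcp cass',q@u,q@v)
z=camera('scene'); W,X,Y,Z=lid(z)
m=(abs(Y)<.017)&(X>0.01)&(X<.05)&(Z>.112)&(Z<.18); p=np.polyfit(X[m],Z[m],1); print(m.sum(),p,'theta',np.arctan(-p[0]))
c=camera('wrist');W,X,Y,Z=lid(c,T)
for r in range(170,245,4): print(r,(np.array([X[r,318],Y[r,318],Z[r,318]])*1e3).round(1),c['frame'][r,318])
"
```

```text
t 6.1833 p [ 0.5115 -0.1922  0.1298] F [ 0.5 -0.2  0.4] gap -0.0007
[[-0.945, -0.328, -0.001], [-0.328, 0.945, 0.0], [0.001, 0.001, -1.0]] [ 0.42  0.7  -0.24  1.88  0.28  0.59  1.91]
tcp cass -0.03016341615780369 -2.4289655781657256e-05
256 [-0.43168291  0.13780633] theta 0.40751748503231555
170 [-60.7   0.5  73.4] [71 67 62]
174 [-60.8   0.5  89.6] [71 66 62]
178 [-60.7   0.5 103.3] [72 66 63]
182 [-58.4   0.5 105.5] [226 217 204]
186 [-43.6   0.5  55.1] [226 216 204]
190 [-39.7   0.5  53.4] [226 216 203]
194 [-36.2   0.5  53.8] [220 212 201]
198 [-32.7   0.5  53.8] [212 204 194]
202 [-59.5   0.5 155.7] [120 116 108]
206 [-58.1   0.5 157.8] [67 67 68]
210 [-56.3   0.5 158.7] [107 106 108]
214 [-54.1   0.5 158.5] [106 105 108]
218 [-51.1   0.5 156.1] [105 104 106]
222 [-48.8   0.5 155.7] [ 99  98 101]
226 [-46.2   0.5 154.7] [106 104 107]
230 [-43.2   0.5 152.7] [105 104 107]
234 [-40.4   0.5 151.5] [106 105 107]
238 [-40.8   0.5 157.6] [ 9  8 10]
242 [-41.5   0.5 164.1] [8 8 8]
```

Lid at 0.41 rad, following as planned. Continuing to closed.

>>> arm_command(
  commands=[
    {"grip": 0,"dx": 0.0014,"dy": 0,"dz": 0.0034,"rx": 0,"ry": 0,"rz": 0},
    {"grip": 0,"dx": 0.0014,"dy": 0,"dz": 0.0034,"rx": 0,"ry": 0,"rz": 0},
    {"grip": 0,"dx": 0.0014,"dy": 0,"dz": 0.0034,"rx": 0,"ry": 0,"rz": 0},
    {"grip": 0,"dx": 0.001,"dy": 0,"dz": 0.0035,"rx": 0,"ry": 0,"rz": 0},
    {"grip": 0,"dx": 0.001,"dy": 0,"dz": 0.0035,"rx": 0,"ry": 0,"rz": 0},
    {"grip": 0,"dx": 0.001,"dy": 0,"dz": 0.0035,"rx": 0,"ry": 0,"rz": 0},
    {"grip": 0,"dx": 0.0007,"dy": 0,"dz": 0.0036,"rx": 0,"ry": 0,"rz": 0},
    {"grip": 0,"dx": 0.0007,"dy": 0,"dz": 0.0036,"rx": 0,"ry": 0,"rz": 0},
    {"grip": 0,"dx": 0.0007,"dy": 0,"dz": 0.0036,"rx": 0,"ry": 0,"rz": 0},
    {"grip": 0,"dx": 0.0004,"dy": 0,"dz": 0.003,"rx": 0,"ry": 0,"rz": 0},
    {"grip": 0,"dx": 0.0004,"dy": 0,"dz": 0.003,"rx": 0,"ry": 0,"rz": 0},
    {"grip": 0,"dx": 0,"dy": 0,"dz": 0.002,"rx": 0,"ry": 0,"rz": 0},
    {"grip": 0,"dx": 0,"dy": 0,"dz": 0,"rx": 0,"ry": 0,"rz": 0},
  ],
  grip_force=20,
)

```text
time: 7.37
position: [0.5025, -0.1953, 0.0906]
tool_rot: [-0.166, 0.986, 0.0, -0.0]
ft_force: [0.0, -0.7, 0.4]
finger_gap: -0.0
```

>>> arm_command(
  commands=[
    {"grip": 0,"dx": 0,"dy": 0,"dz": 0.001,"rx": 0,"ry": 0,"rz": 0},
    {"grip": 0,"dx": 0,"dy": 0,"dz": 0.001,"rx": 0,"ry": 0,"rz": 0},
    {"grip": 0,"dx": 0,"dy": 0,"dz": 0.001,"rx": 0,"ry": 0,"rz": 0},
    {"grip": 0,"dx": 0,"dy": 0,"dz": 0.001,"rx": 0,"ry": 0,"rz": 0},
    {"grip": 0,"dx": 0,"dy": 0,"dz": 0,"rx": 0,"ry": 0,"rz": 0},
  ],
)

```text
time: 7.78
position: [0.5029, -0.1955, 0.0884]
tool_rot: [-0.166, 0.986, -0.0, 0.0]
ft_force: [-2.6, 1.6, 12.4]
finger_gap: -0.0001
```

```bash
cat >> h.py <<'E'
def theta():
    z=camera('scene'); W,X,Y,Z=lid(z)
    m=(abs(Y)<.015)&(X>-.02)&(X<.055)&(Z>.1075)&(Z<.18); p=np.polyfit(X[m],Z[m],1); r=abs(np.polyval(p,X)-Z)<.004; p=np.polyfit(X[m&r],Z[m&r],1); print('lid',m.sum(),(m&r).sum(),p,'theta',np.arctan(-p[0])); return z
E
python3 -c "
from h import *
s,T=state(); theta()
c=camera('wrist');W,X,Y,Z=lid(c,T)
for r in range(170,245,4): print(r,(np.array([X[r,318],Y[r,318],Z[r,318]])*1e3).round(1),c['frame'][r,318])
"
```

```text
t 7.7833 p [ 0.5029 -0.1955  0.0884] F [-2.6  1.6 12.4] gap -0.0001
[[-0.945, -0.328, 0.001], [-0.328, 0.945, -0.001], [-0.0, -0.001, -1.0]] [ 0.41  0.76 -0.21  1.93  0.31  0.48  1.89]
lid 293 292 [-0.00533706  0.11210475] theta 0.005337007779308145
170 [-73.5   0.2  51.5] [185 179 178]
174 [-70.3   0.2  50.1] [186 180 179]
178 [-69.8   0.2  61.2] [67 65 67]
182 [-68.4   0.2  67.3] [190 187 199]
186 [-65.7   0.2  67.5] [188 185 198]
190 [-62.8   0.2  66.7] [189 186 199]
194 [-60.4   0.2  68.1] [70 66 62]
198 [-69.5   0.3 109.3] [35 35 34]
202 [-67.5   0.3 109.8] [128 126 127]
206 [-65.3   0.3 109.7] [124 122 125]
210 [-63.3   0.3 110.3] [123 121 124]
214 [-61.1   0.3 110.3] [123 121 124]
218 [-59.1   0.3 111.1] [121 119 121]
222 [-57.2   0.3 111.8] [123 121 125]
226 [-54.8   0.3 111.5] [122 120 122]
230 [-52.3   0.3 110.7] [122 120 123]
234 [-50.4   0.3 111.8] [123 120 123]
238 [-50.7   0.3 117.7] [6 7 6]
242 [-50.3   0.3 121.4] [10  9  8]
```

The lid is closed: the fit gives 0.005 rad and a top at 0.112 m, with the press rising to 12 N. I'll lift off, centre over the pads, open, and measure the tips from close by.

>>> arm_command(
  commands=[
    {"grip": 0,"dx": 0,"dy": 0,"dz": -0.01,"rx": 0,"ry": 0,"rz": 0},
    {"grip": 0,"dx": 0,"dy": 0,"dz": -0.02,"rx": 0,"ry": 0,"rz": 0},
    {"grip": 0,"dx": 0,"dy": 0,"dz": -0.025,"rx": 0,"ry": 0,"rz": 0},
    {"grip": 0.9,"dx": -0.02,"dy": 0,"dz": 0,"rx": 0,"ry": 0,"rz": 0},
    {"grip": 0.9,"dx": -0.018,"dy": 0,"dz": 0,"rx": 0,"ry": 0,"rz": 0},
    {"grip": 0.9,"dx": 0,"dy": 0,"dz": 0,"rx": 0,"ry": 0,"rz": 0},
    {"grip": 0.9,"dx": 0,"dy": 0,"dz": 0,"rx": 0,"ry": 0,"rz": 0},
    {"grip": 0.9,"dx": 0,"dy": 0,"dz": 0,"rx": 0,"ry": 0,"rz": 0},
    {"grip": 0.9,"dx": 0,"dy": 0,"dz": 0,"rx": 0,"ry": 0,"rz": 0},
    {"grip": 0.9,"dx": 0,"dy": 0,"dz": 0,"rx": 0,"ry": 0,"rz": 0},
  ],
)

```text
time: 8.72
position: [0.5377, -0.1835, 0.1419]
tool_rot: [-0.166, 0.986, 0.0, -0.001]
ft_force: [0.1, 0.3, -1.2]
finger_gap: 0.0769
```

```bash
python3 -c "
from h import *
s,T=state(); q=s['position'][:2]-X0; print('tcp cass',q@u,q@v); theta()
c=camera('wrist'); np.savez('w4.npz',T=T,**c); save('w4.png',c['frame']); W,X,Y,Z=lid(c,T)
zt=(s['position'][2]-Z)
m=(abs(X-q@u)<.02)&(Z>.125)&(abs(Y)<.07); m[:120]=False
for sgn in (1,-1):
    k=m&(Y*sgn>0); print('finger',sgn,k.sum(),'lowest z',np.percentile(Z[k],[0,1,5])-s['position'][2],'innerY',np.percentile(Y[k&(Z<np.percentile(Z[k],1)+.02)],[1,50,99]))
k=(Z>.098)&(Z<.1145)&(abs(X)<.07)&(abs(Y)<.04); print('box X',np.percentile(X[k],[0,100]),'Y',np.percentile(Y[k],[0,100]))
k=(Z>.095)&(Z<.108)&(abs(X)<.02)&(abs(Y)<.035)
for sg in(1,-1): print('catch',np.percentile((Y[k&(Y*sg>0.02)]),[0,50,100]),np.percentile((X[k&(Y*sg>0.02)]),[0,100]))
"
```

```text
t 8.7167 p [ 0.5377 -0.1835  0.1419] F [ 0.1  0.3 -1.2] gap 0.0769
[[-0.945, -0.327, -0.001], [-0.327, 0.945, -0.0], [0.001, 0.0, -1.0]] [ 0.39  0.71 -0.25  1.8   0.26  0.66  1.9 ]
tcp cass -0.0025956844345871536 -0.0004036870880166838
lid 286 285 [-0.01737217  0.11265398] theta 0.017370425033520046
finger 1 23716 lowest z [0.03210931 0.04061188 0.05726812] innerY [0.03844723 0.03901846 0.0521356 ]
finger -1 23592 lowest z [0.03128911 0.04049305 0.057166  ] innerY [-0.0514152  -0.03819838 -0.03765144]
box X [-0.06951001  0.06137039] Y [-0.03065993  0.03055789]
catch [0.02541233 0.02719556 0.03024046] [-0.01499047  0.01294948]
catch [-0.03016649 -0.02716256 -0.02531818] [-0.01495029  0.01298743]
```

View pics/w4.png

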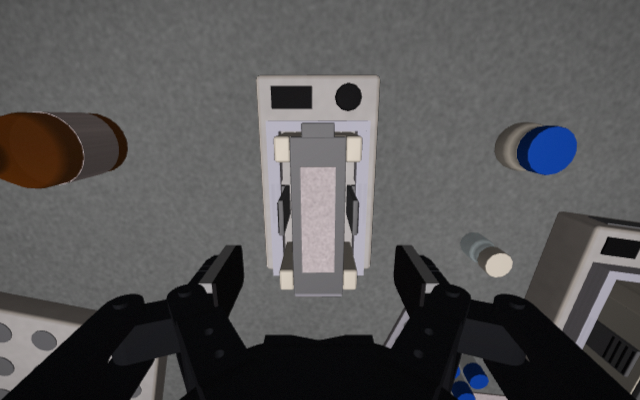

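The view shows the lid shut at (318,215), with the catches at (283,212) and (354,212) centred between the open fingers at (228,270) and (408,270). Measured at this opening, the tips are 32 mm above the reported TCP. I'll descend until they are about 25 mm above the seat.

>>> arm_command(
  commands=[
    {"grip": 0.9,"dx": -0.0016,"dy": 0,"dz": 0.012,"rx": 0,"ry": 0,"rz": 0},
    {"grip": 0.9,"dx": 0,"dy": 0,"dz": 0.012,"rx": 0,"ry": 0,"rz": 0},
    {"grip": 0.9,"dx": 0,"dy": 0,"dz": 0.012,"rx": 0,"ry": 0,"rz": 0},
    {"grip": 0.9,"dx": 0,"dy": 0,"dz": 0.01,"rx": 0,"ry": 0,"rz": 0},
    {"grip": 0.9,"dx": 0,"dy": 0,"dz": 0.01,"rx": 0,"ry": 0,"rz": 0},
    {"grip": 0.9,"dx": 0,"dy": 0,"dz": 0.008,"rx": 0,"ry": 0,"rz": 0},
    {"grip": 0.9,"dx": 0,"dy": 0,"dz": 0.008,"rx": 0,"ry": 0,"rz": 0},
    {"grip": 0.9,"dx": 0,"dy": 0,"dz": 0.006,"rx": 0,"ry": 0,"rz": 0},
    {"grip": 0.9,"dx": 0,"dy": 0,"dz": 0.005,"rx": 0,"ry": 0,"rz": 0},
    {"grip": 0.9,"dx": 0,"dy": 0,"dz": 0.004,"rx": 0,"ry": 0,"rz": 0},
    {"grip": 0.9,"dx": 0,"dy": 0,"dz": 0,"rx": 0,"ry": 0,"rz": 0},
  ],
)

```text
time: 9.73
position: [0.5399, -0.1823, 0.0544]
tool_rot: [-0.166, 0.986, 0.0, -0.0]
ft_force: [-0.7, 0.6, -0.3]
finger_gap: 0.0768
```

```bash
python3 -c "
from h import *
s,T=state(); q=s['position'][:2]-X0; print('tcp cass',q@u,q@v)
z=theta(); c=camera('wrist'); W,X,Y,Z=lid(c,T)
m=(abs(X-q@u)<.02)&(Z<.16)&(Z>.066)&(abs(Y)<.07)&(abs(Y)>.0335); m[:120]=False
for sgn in (1,-1):
    k=m&(Y*sgn>0); print('finger',sgn,k.sum(),np.percentile(Z[k],[0,1,5]),'Y',np.percentile(Y[k&(Z<np.percentile(Z[k],1)+.02)],[1,50,99]))
save('g1.png',np.hstack([cv2.resize(z['frame'][160:290,190:300],None,fx=3,fy=3),cv2.resize(c['frame'][100:400,120:520],(400,390))]))
"
```

```text
t 9.7333 p [ 0.5399 -0.1823  0.0544] F [-0.7  0.6 -0.3] gap 0.0768
[[-0.945, -0.328, -0.001], [-0.328, 0.945, 0.0], [0.001, 0.001, -1.0]] [ 0.36  0.85 -0.19  1.85  0.31  0.48  1.85]
tcp cass -9.830166775663542e-05 3.639369249356093e-05Traceback (most recent call last):
  File "<string>", line 4, in <module>
    z=theta(); c=camera('wrist'); W,X,Y,Z=lid(c,T)
  File "h.py", line 21, in theta
    m=(abs(Y)<.015)&(X>-.02)&(X<.055)&(Z>.1075)&(Z<.18); p=np.polyfit(X[m],Z[m],1); r=abs(np.polyval(p,X)-Z)<.004; p=np.polyfit(X[m&r],Z[m&r],1); print('lid',m.sum(),(m&r).sum(),p,'theta',np.arctan(-p[0])); return z
                                                                                                                     ~~~~~~~~~~^^^^^^^^^^^^^^^^^
    raise TypeError("expected non-empty vector for x")
TypeError: expected non-empty vector for x
```

```bash
python3 -c "
from h import *
s,T=state(); q=s['position'][:2]-X0
z=camera('scene'); c=camera('wrist'); W,X,Y,Z=lid(c,T)
m=(abs(X-q@u)<.02)&(Z<.16)&(Z>.07)&(abs(Y)<.07)&(abs(Y)>.0335); m[:120]=False
for sgn in (1,-1):
    k=m&(Y*sgn>0); print('finger',sgn,k.sum(),np.percentile(Z[k],[0,1,5]),'Y',np.percentile(Y[k&(Z<np.percentile(Z[k],1)+.02)],[1,50,99]))
save('g1.png',np.hstack([cv2.resize(z['frame'][160:290,190:300],None,fx=3,fy=3),cv2.resize(c['frame'][100:400,120:520],(400,390))]))
"
```

```text
t 9.7833 p [ 0.5401 -0.1824  0.0549] F [ 0.5 -0.4  0.7] gap 0.0764
[[-0.945, -0.328, -0.0], [-0.328, 0.945, 0.0], [0.0, 0.0, -1.0]] [ 0.36  0.84 -0.19  1.85  0.31  0.48  1.85]
finger 1 11564 [0.08737133 0.09241409 0.10222576] Y [0.03874291 0.03927093 0.05242187]
finger -1 11495 [0.08700094 0.09246194 0.1020948 ] Y [-0.05105835 -0.03792826 -0.03737273]
```

View pics/g1.png

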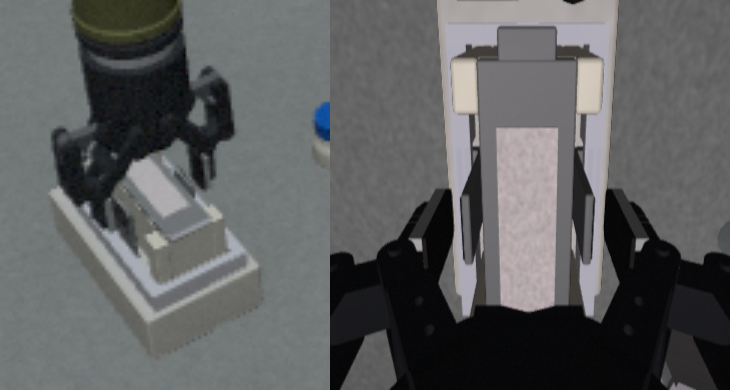

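The fingers straddle both catches in line with them, tips at 0.087 m and clear of the dock walls. I'll lower 5 mm and pinch.

>>> arm_command(
  commands=[
    {"grip": 0.9,"dx": 0,"dy": 0,"dz": 0.0025,"rx": 0,"ry": 0,"rz": 0},
    {"grip": 0.9,"dx": 0,"dy": 0,"dz": 0.0025,"rx": 0,"ry": 0,"rz": 0},
    {"grip": 0.7,"dx": 0,"dy": 0,"dz": 0,"rx": 0,"ry": 0,"rz": 0},
    {"grip": 0.6,"dx": 0,"dy": 0,"dz": 0,"rx": 0,"ry": 0,"rz": 0},
    {"grip": 0.5,"dx": 0,"dy": 0,"dz": 0,"rx": 0,"ry": 0,"rz": 0},
    {"grip": 0.4,"dx": 0,"dy": 0,"dz": 0,"rx": 0,"ry": 0,"rz": 0},
    {"grip": 0.4,"dx": 0,"dy": 0,"dz": 0,"rx": 0,"ry": 0,"rz": 0},
    {"grip": 0.4,"dx": 0,"dy": 0,"dz": 0,"rx": 0,"ry": 0,"rz": 0},
    {"grip": 0.4,"dx": 0,"dy": 0,"dz": 0,"rx": 0,"ry": 0,"rz": 0},
    {"grip": 0.4,"dx": 0,"dy": 0,"dz": 0,"rx": 0,"ry": 0,"rz": 0},
  ],
  grip_force=30,
)

```text
time: 10.72
position: [0.5408, -0.1831, 0.0506]
tool_rot: [-0.166, 0.986, -0.001, 0.001]
ft_force: [-0.8, -2.6, 5.3]
finger_gap: 0.0459
```

```bash
python3 -c "
from h import *
s,T=state()
c=camera('wrist'); np.savez('w5.npz',T=T,**c); W,X,Y,Z=lid(c,T)
k=(abs(Y)<.012)&(X>-.05)&(X<-.01)&(Z>.1)&(Z<.12); print('lid z',k.sum(),np.polyfit(X[k],Z[k],1),np.median(Z[k]))
k=(abs(Y)<.07)&(abs(X)<.02)&(Z>.07)&(Z<.1); k[:120]=0; print(np.percentile(Z[k],[0,1]))
"
```

```text
t 10.7167 p [ 0.5408 -0.1831  0.0506] F [-0.8 -2.6  5.3] gap 0.0459
[[-0.945, -0.328, 0.001], [-0.328, 0.945, -0.001], [-0.001, -0.001, -1.0]] [ 0.35  0.85 -0.19  1.85  0.32  0.47  1.85]
lid z 6170 [0.02905197 0.11304044] 0.1121946038222206
[0.07820976 0.07912984]
```

Gap 46 mm, so both catches are fully pressed. Lifting slowly.

>>> arm_command(
  commands=[
    {"grip": 0.4,"dx": 0,"dy": 0,"dz": -0.003,"rx": 0,"ry": 0,"rz": 0},
    {"grip": 0.4,"dx": 0,"dy": 0,"dz": -0.003,"rx": 0,"ry": 0,"rz": 0},
    {"grip": 0.4,"dx": 0,"dy": 0,"dz": -0.003,"rx": 0,"ry": 0,"rz": 0},
    {"grip": 0.4,"dx": 0,"dy": 0,"dz": -0.003,"rx": 0,"ry": 0,"rz": 0},
    {"grip": 0.4,"dx": 0,"dy": 0,"dz": 0,"rx": 0,"ry": 0,"rz": 0},
  ],
)

```text
time: 11.18
position: [0.5404, -0.1822, 0.0625]
tool_rot: [-0.166, 0.986, 0.0, 0.0]
ft_force: [-0.6, -0.1, -2.1]
finger_gap: 0.0461
```

```bash
cat >> h.py <<'E'
def held():
    s,T=state(); c=camera('wrist'); W,X,Y,Z=lid(c,T)
    k=(abs(Y)<.015)&(X>-.058)&(X<-.005)&(Z>.1)&(Z<.23); k[235:]=0; z=np.nanmedian(Z[k]); k&=abs(Z-z)<.006
    A_=np.c_[X[k],Y[k],np.ones(k.sum())]; print('lid plane',k.sum(),np.linalg.lstsq(A_,Z[k],rcond=None)[0],'z',z); return c
E
python3 -c "
from h import *
held()"
```

```text
t 11.1833 p [ 0.5404 -0.1822  0.0625] F [-0.6 -0.1 -2.1] gap 0.0461
[[-0.945, -0.328, 0.0], [-0.328, 0.945, 0.0], [-0.001, 0.0, -1.0]] [ 0.36  0.83 -0.2   1.85  0.31  0.49  1.86]
lid plane 6585 [0.03682372 0.00549911 0.12509338] z 0.12347742292153399
```

It's free: the hanging load is 2.1 N, and the lid rose 11 mm with the tool. Lifting the rest of the way.

>>> arm_command(
  commands=[
    {"grip": 0.4,"dx": 0,"dy": 0,"dz": -0.006,"rx": 0,"ry": 0,"rz": 0},
    {"grip": 0.4,"dx": 0,"dy": 0,"dz": -0.008,"rx": 0,"ry": 0,"rz": 0},
    {"grip": 0.4,"dx": 0,"dy": 0,"dz": -0.008,"rx": 0,"ry": 0,"rz": 0},
    {"grip": 0.4,"dx": 0,"dy": 0,"dz": -0.008,"rx": 0,"ry": 0,"rz": 0},
    {"grip": 0.4,"dx": 0,"dy": 0,"dz": -0.008,"rx": 0,"ry": 0,"rz": 0},
    {"grip": 0.4,"dx": 0,"dy": 0,"dz": -0.008,"rx": 0,"ry": 0,"rz": 0},
    {"grip": 0.4,"dx": 0,"dy": 0,"dz": -0.008,"rx": 0,"ry": 0,"rz": 0},
    {"grip": 0.4,"dx": 0,"dy": 0,"dz": -0.008,"rx": 0,"ry": 0,"rz": 0},
    {"grip": 0.4,"dx": 0,"dy": 0,"dz": -0.008,"rx": 0,"ry": 0,"rz": 0},
    {"grip": 0.4,"dx": 0,"dy": 0,"dz": -0.008,"rx": 0,"ry": 0,"rz": 0},
    {"grip": 0.4,"dx": 0,"dy": 0,"dz": -0.006,"rx": 0,"ry": 0,"rz": 0},
    {"grip": 0.4,"dx": 0,"dy": 0,"dz": -0.004,"rx": 0,"ry": 0,"rz": 0},
    {"grip": 0.4,"dx": 0,"dy": 0,"dz": 0,"rx": 0,"ry": 0,"rz": 0},
    {"grip": 0.4,"dx": 0,"dy": 0,"dz": 0,"rx": 0,"ry": 0,"rz": 0},
    {"grip": 0.4,"dx": 0,"dy": 0,"dz": 0,"rx": 0,"ry": 0,"rz": 0},
  ],
)

```text
time: 12.48
position: [0.5399, -0.1824, 0.1497]
tool_rot: [-0.166, 0.986, 0.0, -0.0]
ft_force: [-0.3, -0.4, -2.4]
finger_gap: 0.046
```

```bash
python3 -c "
from h import *
c=held(); z=camera('scene')
save('f1.png',np.hstack([cv2.resize(z['frame'][110:290,170:320],None,fx=2.6,fy=2.6),cv2.resize(c['frame'][100:400,160:480],(400,468))]))
W=world(z);q=W[...,:2]-X0;X=q@u;Y=q@v;Z=W[...,2]
k=(X>.045)&(X<.07)&(abs(Y)<.035)&(Z>.08)&(Z<.25); print('far end z',np.percentile(Z[k],[0,1,50,99,100]),'X',np.median(X[k]))
k&=(Z>.15)&(Z<.205);print('tilt far face dX/dZ,dX/dY',np.linalg.lstsq(np.c_[Z[k],Y[k],np.ones(k.sum())],X[k],rcond=None)[0])
"
```

```text
t 12.4833 p [ 0.5399 -0.1824  0.1497] F [-0.3 -0.4 -2.4] gap 0.046
[[-0.945, -0.328, -0.001], [-0.328, 0.945, 0.0], [0.001, 0.001, -1.0]] [ 0.39  0.7  -0.25  1.79  0.26  0.68  1.9 ]
lid plane 6489 [0.03671343 0.00681455 0.21236338] z 0.21074192046552634
far end z [0.14766432 0.15015976 0.18694076 0.21191129 0.21230665] X 0.05907933862439649
tilt far face dX/dZ,dX/dY [-0.01703456  0.06257471  0.06175035]
```

View pics/f1.png

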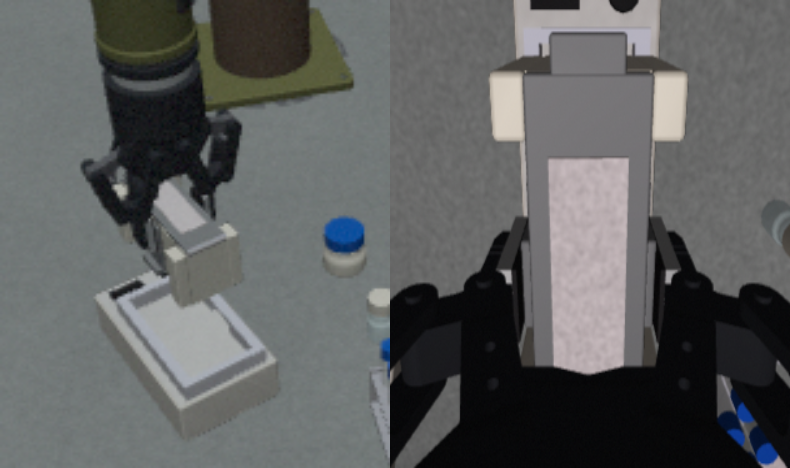

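The picture shows the dock empty at (190,330) and the cassette hanging above it at (205,260), lid shut, with a finger on each catch. The underside is at about 0.149 m, 99 mm above the seat. Handing in.

```bash
python3 -c "
from h import *
print(ctrl.close_job()); state()"
```

```text
the job is handed in; nothing more can be done
None
the job is handed in; nothing more can be done
```

I lowered the open cassette's lid until it was fully closed, pinched both side catches, and lifted the cassette straight up out of its dock. I handed the job in still holding it, at about 12.5 s.

**Last checks:**
- **Lid:** it measured 0.005 rad (top at 0.112 m) just after closing and 0.017 rad once the finger was off. Both are closed within what the cameras can tell. The last picture also shows it shut.
- **Grip:** the finger gap was 46 mm, against 47 mm for fully pressed catches. It stayed steady at a 30 N grip.
- **Hold:** the hanging load was about 2.4 N, which fits a 0.25 kg cassette.
- **Height:** the underside was about 0.149 m above the bench, roughly 99 mm above the seat.
- **Level:** the far end face leaned about 0.017 rad. The wrist camera's lid plane read 0.037 rad, but it already read 0.029 while the cassette sat in its dock, so most of that is camera bias.
- **Forces:** the highest I read was about 12 N, pressing the lid shut.

**What disagreed or went unchecked:**
- **Fingertips:** both cameras showed the fingers ending about 26 mm short of the reported TCP. My first push therefore only caught the edge of the lid's tab. I shifted the contact point and used the measured tip position from then on.
- **Other objects:** I planned the moves to stay clear of the other cassette and the bystanders, but did not measure them again at the end.
- **After handing in:** the robot gave no further reading.

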